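# Put the tins away and release the locked-out drawer

### The job

Put all the rectangular metal tins that lie packed side by side on the board into the pulled-out drawer, flat and in one layer; they stand too close for fingers and are too long to take by their ends, so you will have to slide one out of the row to make finger room. Only when all of them are in, press the release lever at the drawer's right-hand slide fully down, then push the drawer gently all the way home. Leave everything else on the table where it is.

Things in the scene. Friction and masses are not known exactly. Their poses are not given: they have to be found in the camera images.
- unit_front (a point): Middle of the top front edge of the low fixed steel unit that the drawer slides into (230 mm along x, 348 mm along y, 72 mm high). x points from its open front, which faces the robot, to its back, y to the left. The drawer has the same axes and slides in along +x.
- drawer_in (a point): Centre of the pull-out drawer's inner floor, 12 mm above the table. Axes as the unit's. Clear floor 205 mm (x) by 225 mm (y); walls 5 mm thick, 30 mm high over the floor; wooden front 58 mm over the floor. At the start the drawer is fully out, its whole floor open to above; the unit's front edge is then 98 mm along +x from here. Sliding in, there is 52 mm of height over the floor: one layer of tins.
- drawer_handle (a point): Middle of the dark bar handle on the drawer's wooden front: 35 mm out from that front, 45 mm above the table, 120 mm long along y. Pushing it (or the wooden front, 348 mm wide, 4 to 70 mm above the table) along the unit's +x slides the drawer in against about 3 N of friction plus 10 N per m/s.
- drawer (a joint): How far the drawer has been pushed in, in m: 0 fully out (locked there at the start), 0.200 fully home with its wooden front against the unit.
- lever_pad (a point): Top centre of the black thumb pad (36 mm along x, 26 mm along y) of the slide release lever, a steel bar outside the drawer's right (-y) slide, pivoted near the drawer's front. Pad top 62 mm above the table when up. Pressed straight down (about 3.5 N) it goes down 12 mm to a stop, frees the slide, and stays down by itself. Until then the drawer cannot be pushed in.
- lever (a joint): Angle of the release lever in rad: 0 up (slide locked), 0.15 fully down at its stop; the slide is free from about 0.10 on.
- board: Fixed flat wooden board, 250 mm along x by 360 mm along y, 10 mm thick; origin at the centre of its underside. Its x axis is the long direction of the tins at the start.
- tin0_mid (a point): Centre of a closed rectangular bare-metal tin, 92 mm long (its x), 36 mm wide (its y), 34 mm high, about 120 g. At the start the tins lie flat on the board, long sides together, under 2 mm apart, ends free, in a row of six places 37 mm apart; four or five are present, empty places are gaps. This one has place 1 along the board's +y, or is None.
- tin1_mid (a point): Centre of a closed rectangular bare-metal tin, 92 mm long (its x), 36 mm wide (its y), 34 mm high, about 120 g. At the start the tins lie flat on the board, long sides together, under 2 mm apart, ends free, in a row of six places 37 mm apart; four or five are present, empty places are gaps. This one has place 2 along the board's +y, or is None.
- tin2_mid (a point): Centre of a closed rectangular bare-metal tin, 92 mm long (its x), 36 mm wide (its y), 34 mm high, about 120 g. At the start the tins lie flat on the board, long sides together, under 2 mm apart, ends free, in a row of six places 37 mm apart; four or five are present, empty places are gaps. This one has place 3 along the board's +y, or is None.
- tin3_mid (a point): Centre of a closed rectangular bare-metal tin, 92 mm long (its x), 36 mm wide (its y), 34 mm high, about 120 g. At the start the tins lie flat on the board, long sides together, under 2 mm apart, ends free, in a row of six places 37 mm apart; four or five are present, empty places are gaps. This one has place 4 along the board's +y, or is None.
- tin4_mid (a point): Centre of a closed rectangular bare-metal tin, 92 mm long (its x), 36 mm wide (its y), 34 mm high, about 120 g. At the start the tins lie flat on the board, long sides together, under 2 mm apart, ends free, in a row of six places 37 mm apart; four or five are present, empty places are gaps. This one has place 5 along the board's +y, or is None.
- tin5_mid (a point): Centre of a closed rectangular bare-metal tin, 92 mm long (its x), 36 mm wide (its y), 34 mm high, about 120 g. At the start the tins lie flat on the board, long sides together, under 2 mm apart, ends free, in a row of six places 37 mm apart; four or five are present, empty places are gaps. This one has place 6 along the board's +y, or is None.
- brush: Pastry brush lying on the board beside the tins, 180 mm long. Origin at its underside. Leave it where it is.
- jar: Glass jar, 64 mm across, 85 mm high. Origin at its underside. Leave it where it is.
- can: Metal can, 70 mm across, 100 mm high. Origin at its underside. Leave it where it is.
Mind the look-alikes: they are no part of the job. Leave any green or red look-alike of the part that bears tin4_mid alone.

How it is judged:
By the outcome, as a careful person would: the job done as asked, in the order asked, and still so for the second after the job is handed in, with the robot touching nothing.
Of tin0, tin1, tin2, tin3, tin4, tin5 only 4 to 5 are there at a start; the rules pass over those that are not, and their reading is None.
At some moment in a run one of tin0, tin1, tin2, tin3, tin4, tin5 may be knocked a few centimetres aside while the robot is not near it.
It also fails if it takes over 210 s, if anything falls off the work surface, if the arm or the gripper's body presses on something with over 40 N, if the wrist force passes 120 N, or if a joint passes its speed limit or range.

### The arm

A 6-joint arm with a two-finger parallel gripper is mounted at the origin on the work surface. World frame = base frame: x ahead of the robot, y to its left, z up, the work surface at z = 0. Lengths are in m, angles in rad, forces in N, time in s.
With the tool pointing down it reaches from about 0.275 to 0.825 m from the base axis. Payload 4.9 kg.
Tool frame: the origin (TCP) lies at the centre of the arm's flange, where the gripper is bolted on; the fingertips stand ctrl.nose_length ahead of it and the grasp point (between the pads) lies 155 mm ahead of it (ctrl.nose_length is the distance from the TCP to the fingertips, in m); z points along the fingers, y is the line along which they close (so a half turn about z gives the same grasp; the last joint's range is limited). The gripper opens to 85 mm and grips with 20 to 120 N. Pads are 22 mm wide; open, the fingers measure 114 mm over their backs; the gripper's body (76 mm by 85 mm) begins 54 mm behind the grasp point. The pads swing forward as they close: fully open they stand 13 mm farther back than shut.
Start: joints at [-1.33, 0.326, -0.193, 1.052, 0, 1.437], TCP at [0.201, -0.512, 0.405] pointing down, gripper open.
Joint ranges: [-2.65, 2.65], [-0.97, 1.79], [-1.3, 1.35], [-1.93, 2.1], [-1.47, 1.37], [-3.14, 3.14]. Speed limits (rad/s): [2.57, 2.57, 3.14, 3.14, 3.14, 3.14].

### API

Orientations are given as a unit quaternion [x, y, z, w].
In Python, from cell import get_obs, eyes, workorder, ctrl gives the robot as it stands.
- The arm moves only by the tool carry_out, never from a script. Its argument "steps" is a list of rows, each a list of 5 numbers: the closure in counts, from 0 (fully open) to 255 (shut), then the shift along the tool's x, y, z in cm, then the turn about the tool's z in rad. In form: [[fingers, x, y, z, turn], ...]. A call has 1 to 5 rows; each row is the pose to reach, as a shift and turn from the pose commanded when the call began, along the tool's axes at that moment; what a row does not reach only later rows make up. A row lasts 1/10 s, in which the tool goes at most 50 mm and 8.59 degrees, less where a joint would pass 70% of its speed; a pose out of reach is approached as far as the arm can. A call with a gripper value outside its range is refused whole. The fingers move at their own pace and stop on an object; "newtons" is the grip in N (left out, the last holds). Time passes only in rows, so rows that repeat a pose let the fingers close. It gives the time, the measured TCP pose, the force, the opening and the grip force at its end, in the units of the state.
- get_obs(): the state, without advancing time (a new reading comes with each control period).
- eyes.get_image(name): name is "scene" or "side" or "wrist"; returns (picture, depth): 400x640x3 uint8, red, green, blue; 400x640 float32, m along the optical axis (not along the pixel's ray), 0 where there is no reading.
- eyes.camera_params(name): a dict with "intrinsics" (3x3 intrinsics, pixels), "dist" ([k1, k2, p1, p2, k3] as OpenCV has them; the pictures are not rectified), "extrinsics" (4x4, takes a point from world to camera coordinates); the wrist camera has in their place "mount" (4x4, takes a point from camera to tool coordinates, whose origin is the TCP and whose axes are the flange's). Camera axes: x right, y up, looking along -z (the intrinsics and any distortion apply to the point x, -y, -z); pixel columns grow to the right and rows downward; lengths in m; the calibration is good to about 2 mm. A picture is of the moment at which its call begins: read the wrist's pose just before it. camera_params takes no time and is no camera call.
- workorder.sign_off(): hands the job in; it is judged then, once.
The state is a dict: "time": time; "q": joint angles; "joint_velocities": joint speeds; "effort": joint torques, N m; "ee_pos": TCP position; "eef_rot": TCP orientation; "ft_force": force on the tool from outside, world axes, zero at the start; "wrist_torque": the same for the moment, N m; "gripper_width": finger opening in m; "grasp_force": force on a finger pad.
Only numpy, scipy, OpenCV 4.12 (cv2) and the standard library are available. Lean on these libraries where they do the work, as an engineer would, in place of code of your own. Each camera call takes 0.05 s, during which the arm holds its last target. There are 200 camera calls.

## Working session

There is one attempt and no reset: what is moved stays moved. The work goes in short steps, Python scripts to look and compute and a tool call to move; the robot and the scene stay as the last step left them, time stands still between calls to the robot, and variables do not carry over. Pictures are saved under pics/ and viewed, at most 17 in all, crops included, and the job is handed in when it is done.

Besides the shell and the picture viewer there is one more tool, called after ">>>" as name(argument=value, ...) on one line, values as JSON. carry_out: Moves the arm, as the interface text tells. Its arguments: {"type":"object","properties":{"steps":{"type":"array","items":{"type":"array","items":{"type":"number"}}},"newtons":{"type":"number"}},"required":["steps"]}

```bash
mkdir -p pics; ls; cat > h.py <<'E'
import numpy as np, cv2
from scipy.spatial.transform import Rotation as R
from cell import get_obs, eyes, workorder, ctrl
def snap(name,fn=None):
    o=get_obs(); im,d=eyes.get_image(name)
    if fn: cv2.imwrite('pics/'+fn+'.png',im[:,:,::-1])
    return o,im,d
def cam(name,o):
    p=eyes.camera_params(name); K=np.array(p['intrinsics']); D=np.array(p['dist'],float)
    if 'extrinsics' in p: T=np.linalg.inv(np.array(p['extrinsics']))
    else:
        W=np.eye(4); W[:3,:3]=R.from_quat(o['eef_rot']).as_matrix(); W[:3,3]=o['ee_pos']; T=W@np.array(p['mount'])
    return K,D,T
def pts(name,o,uv,z=None,depth=None):
    K,D,T=cam(name,o); uv=np.array(uv,float).reshape(-1,2)
    n=cv2.undistortPoints(uv.reshape(-1,1,2),K,D).reshape(-1,2)
    r=np.c_[n[:,0],-n[:,1],-np.ones(len(n))]
    if depth is not None: return (r*np.asarray(depth).reshape(-1,1))@T[:3,:3].T+T[:3,3]
    w=r@T[:3,:3].T; s=(z-T[2,3])/w[:,2]; return T[:3,3]+w*s[:,None]
def cloud(name,o,d):
    v,u=np.mgrid[:d.shape[0],:d.shape[1]]
    P=pts(name,o,np.c_[u.ravel(),v.ravel()],depth=d.ravel()).reshape(*d.shape,3); P[d==0]=np.nan; return P
E
python3 - <<'E'
from h import *
np.set_printoptions(precision=4,suppress=True)
print(ctrl.nose_length); o=get_obs(); print(o)
for n in('scene','side','wrist'):
    snap(n,n+'0'); K,D,T=cam(n,o); print(n,K,D,T)
E
```

```text
pics
0.1734
{'time': 0.0, 'q': array([-1.3302,  0.3269, -0.1936,  1.052 ,  0.    ,  1.4366]), 'joint_velocities': array([-0.0002, -0.0014,  0.0006,  0.0002, -0.0023,  0.0002]), 'effort': array([  0.0009, -44.3401,  26.2442,   0.0156,   0.    ,  -0.    ]), 'ee_pos': array([ 0.2013, -0.5115,  0.4039]), 'eef_rot': array([ 0.9825,  0.1863, -0.    , -0.0009]), 'ft_force': array([ 0.0553,  0.301 , -0.241 ]), 'wrist_torque': array([ 0.0075,  0.0138, -0.0057]), 'grasp_force': 0.0, 'gripper_width': 0.0854445945562551}
scene [[381.2254   0.     322.0756]
 [  0.     381.2254 197.355 ]
 [  0.       0.       1.    ]] [0.0237 0.     0.     0.     0.    ] [[ 0.0734 -0.8504  0.5211  1.1753]
 [ 0.9973  0.0633 -0.0372 -0.0897]
 [-0.0013  0.5224  0.8527  1.1645]
 [ 0.      0.      0.      1.    ]]
side [[500.5695   0.     318.6942]
 [  0.     500.5695 206.7591]
 [  0.       0.       1.    ]] [-0.0053  0.      0.      0.      0.    ] [[-0.9641  0.1489 -0.2199  0.1858]
 [-0.2652 -0.5829  0.7681  1.1288]
 [-0.0138  0.7988  0.6014  0.9986]
 [ 0.      0.      0.      1.    ]]
wrist [[283.0179   0.     322.9019]
 [  0.     283.0179 200.1722]
 [  0.       0.       1.    ]] [-0.0164  0.      0.      0.      0.    ] [[ 0.368   0.8876  0.2769  0.2714]
 [-0.9298  0.3522  0.1069 -0.4852]
 [-0.0026 -0.2968  0.9549  0.3732]
 [ 0.      0.      0.      1.    ]]
```

View pics/scene0.png

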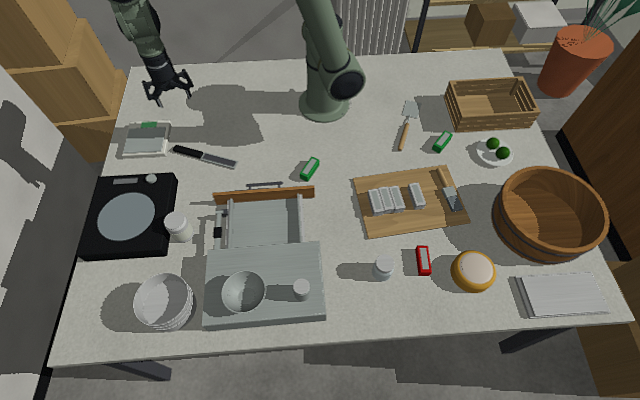

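View pics/side0.png

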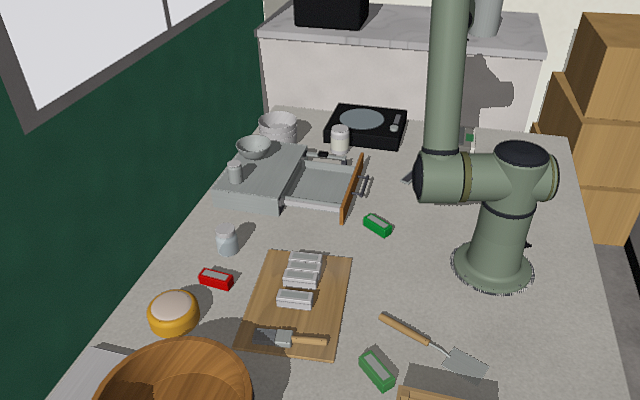

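Scene: the drawer (~260,220) is out, with its wooden front facing the robot. The lever pad is at about (218,232). Four tins lie on the board at (376..417,197): three packed, a gap, then one alone. The brush is at (450,190), and the red and green look-alikes are to be left alone.

```bash
python3 - <<'E'
from h import *
np.set_printoptions(precision=4,suppress=True)
for n in('scene','side'):
    o,im,d=snap(n); P=cloud(n,o,d); hsv=cv2.cvtColor(im,cv2.COLOR_RGB2HSV)
    x,y,z=P[...,0],P[...,1],P[...,2]
    print(n,'table z',np.nanmedian(z[(x>.3)&(x<.8)]))
    # tins: low saturation, z .03..0.06, in board area
    roi=(y>-.0)&(y<.42)&(x>.3)&(x<.8)
    m=((z>.036)&(z<.06)&roi&(hsv[...,1]<60)).astype(np.uint8)
    c,l,s,ce=cv2.connectedComponentsWithStats(m)
    for i in range(1,c):
        if s[i,4]>40:
            q=P[l==i]; r=cv2.minAreaRect(q[:,:2].astype(np.float32)*1000); print('tin?',ce[i],s[i,4],r,np.median(q[:,2]))
    m=((z>.004)&(z<.02)&roi&(hsv[...,1]>70)&(hsv[...,0]<25)).astype(np.uint8)
    c,l,s,ce=cv2.connectedComponentsWithStats(m)
    i=1+np.argmax(s[1:,4]); q=P[(l==i)]; print('board',cv2.minAreaRect(q[:,:2].astype(np.float32)*1000))
    m=((z>.02)&(z<.085)&(x>.3)&(x<.8)&(y<0.05)&(y>-.6)&(hsv[...,1]>110)&(hsv[...,0]<25)).astype(np.uint8)
    c,l,s,ce=cv2.connectedComponentsWithStats(m)
    i=1+np.argmax(s[1:,4]); q=P[(l==i)]; print('front',ce[i],s[i],cv2.minAreaRect(q[:,:2].astype(np.float32)*1000),np.percentile(q[:,2],[50,98]))
    m=((z>.066)&(z<.08)&(x>.4)&(y<0.05)&(y>-.6)).astype(np.uint8)
    c,l,s,ce=cv2.connectedComponentsWithStats(m)
    i=1+np.argmax(s[1:,4]); q=P[(l==i)]; print('unit',ce[i],cv2.minAreaRect(q[:,:2].astype(np.float32)*1000),np.median(q[:,2]))
    m=((hsv[...,2]<50)&(z>.045)&(z<.075)&(x>.4)&(x<.7)&(y<-.2)&(y>-.5)).astype(np.uint8)
    c,l,s,ce=cv2.connectedComponentsWithStats(m)
    for i in range(1,c):
        if s[i,4]>10: q=P[l==i]; print('pad',ce[i],cv2.minAreaRect(q[:,:2].astype(np.float32)*1000),np.median(q[:,2]))
E
```

```text
scene table z 0.0031847958276389754
tin? [416.9553 194.1911] 246 ((498.54852294921875, 288.6479797363281), (94.52740478515625, 38.502655029296875), 3.835771083831787) 0.04349148242768652
tin? [386.0257 198.7041] 740 ((508.5251770019531, 178.8701629638672), (98.04180908203125, 109.73201751708984), 5.726139068603516) 0.04316737317478303
tin? [468.4154 263.1436] 195 ((767.0098876953125, 389.7000427246094), (59.460968017578125, 65.4258041381836), 89.48246765136719) 0.058022604831413194
tin? [380.9886 272.6364] 88 ((773.0305786132812, 122.25776672363281), (61.69330596923828, 30.841049194335938), 65.19339752197266) 0.052606448378126114
board ((500.32281494140625, 258.6732482910156), (252.42971801757812, 341.3276062011719), 4.9414215087890625)
front [263.8585 193.6103] [213 186 101  17 975] ((462.6068420410156, -240.31658935546875), (17.562849044799805, 341.4781188964844), 0.9384995102882385) [0.0546 0.0724]
unit [265.9397 281.2752] ((781.66943359375, -235.08120727539062), (231.61557006835938, 350.72650146484375), 1.0121488571166992) 0.07167306731131196
pad [217.2771 232.    ] ((605.2956542
[... 760 characters left out ...]
396972656, 258.1571044921875), (249.9671630859375, 346.6864318847656), 5.498330116271973)
front [350.7947 187.5632] [340 153  24  69 419] ((458.65216064453125, -235.06674194335938), (11.924019813537598, 349.89398193359375), 0.8379462957382202) [0.0619 0.0737]
unit [263.6234 172.0288] ((781.5265502929688, -235.77500915527344), (234.87091064453125, 358.9295349121094), 0.6439230442047119) 0.07235059320871168
pad [304.625  152.9375] ((668.9901123046875, -381.7240905761719), (33.12885665893555, 8.808876037597656), 87.15594482421875) 0.05507960037627363
pad [322.6809 153.8085] ((599.6368408203125, -385.1999816894531), (27.982511520385742, 34.17835235595703), 83.89421081542969) 0.060044219132247334
```

>>> carry_out(steps=[[75,3.3,-3.7,0,0],[75,6.6,-7.4,0,0],[75,10,-11.2,0,0],[75,13.3,-14.9,0,0],[75,16.6,-18.6,0,0]], newtons=40)

```text
time: 0.75
ee_pos: [0.2878, -0.2763, 0.4047]
eef_rot: [0.983, 0.186, 0.0, 0.0]
ft_force: [0.6, -0.1, 0.4]
gripper_width: 0.06
grasp_force: 0.0
```

>>> carry_out(steps=[[75,3.3,-3.7,0,0],[75,6.6,-7.4,0,0],[75,10,-11.2,0,0],[75,13.3,-14.9,0,0],[75,16.6,-18.6,0,0]])

```text
time: 1.25
ee_pos: [0.3742, -0.0424, 0.405]
eef_rot: [0.983, 0.186, 0.001, 0.0]
ft_force: [1.7, 0.3, 0.7]
gripper_width: 0.0607
grasp_force: 0.0
```

>>> carry_out(steps=[[75,3.3,-3.7,0,0],[75,6.6,-7.4,0,0],[75,10,-11.2,0,0],[75,13.3,-14.9,0,0],[75,16.6,-18.6,0,0]])

```text
time: 1.75
ee_pos: [0.4606, 0.1916, 0.4048]
eef_rot: [0.982, 0.187, 0.0, 0.0]
ft_force: [1.1, -0.9, -0.3]
gripper_width: 0.0599
grasp_force: 0.0
```

>>> carry_out(steps=[[75,3,-3.5,2,0.14],[75,7,-7.9,5,0.285],[75,7,-7.9,5,0.285],[75,7,-7.9,5,0.285],[75,7,-7.9,5,0.285]])

```text
time: 2.25
ee_pos: [0.5165, 0.1619, 0.3563]
eef_rot: [0.997, 0.08, -0.003, -0.019]
ft_force: [-0.4, -0.2, -0.0]
gripper_width: 0.0601
grasp_force: 0.0
```

```bash
cat >> h.py <<'E'
np.set_printoptions(precision=4,suppress=True)
def yaw(o):
    X=R.from_quat(o['eef_rot']).as_matrix()[:,0]; return np.arctan2(X[1],X[0])
def rel(o,x,y,z,psi):
    "z = grasp-point height; prints tool shift cm and turn"
    a=yaw(o); d=np.array([x,y,z+.155])-o['ee_pos']
    print('move',np.round(100*np.array([d[0]*np.cos(a)+d[1]*np.sin(a),d[0]*np.sin(a)-d[1]*np.cos(a),-d[2]]),2),'turn',round(a-psi,3))
def st(o): print('t',o['time'],'pos',o['ee_pos'],'yaw',yaw(o),'w',o['gripper_width'],'f',o['ft_force'],'g',o['grasp_force'])
def tins(name='wrist',fn=None,x0=.3,x1=.8,y0=.05,y1=.42,zt=(.036,.052)):
    o,im,d=snap(name,fn); P=cloud(name,o,d); s=cv2.cvtColor(im,cv2.COLOR_RGB2HSV)[...,1]
    x,y,z=P[...,0],P[...,1],P[...,2]
    m=((z>zt[0])&(z<zt[1])&(x>x0)&(x<x1)&(y>y0)&(y<y1)&(s<60)).astype(np.uint8)
    c,l,st_,ce=cv2.connectedComponentsWithStats(m)
    for i in range(1,c):
        if st_[i,4]>60:
            q=P[l==i]; print('blob',ce[i].round(),st_[i,4],cv2.minAreaRect(q[:,:2].astype(np.float32)*1000),np.median(q[:,2]))
    return o,im,P
E
python3 - <<'E'
from h import *
o,im,P=tins('wrist','w1'); st(o); rel(o,.497,.289,.029,.09)
E
```

```text
blob [215. 184.] 3003 ((495.9413757324219, 284.93597412109375), (91.24186706542969, 36.37771987915039), 5.779635429382324) 0.0444726252252759
blob [318. 192.] 8768 ((505.7559509277344, 176.1748809814453), (94.08971405029297, 109.40347290039062), 5.765964508056641) 0.04449515334723905
t 2.25 pos [0.5165 0.1619 0.3563] yaw 0.15925588787277037 w 0.06010265477614998 f [-0.4472 -0.2188 -0.0073] g 0.0
move [  0.09 -12.86  17.23] turn 0.069
```

View pics/w1.png

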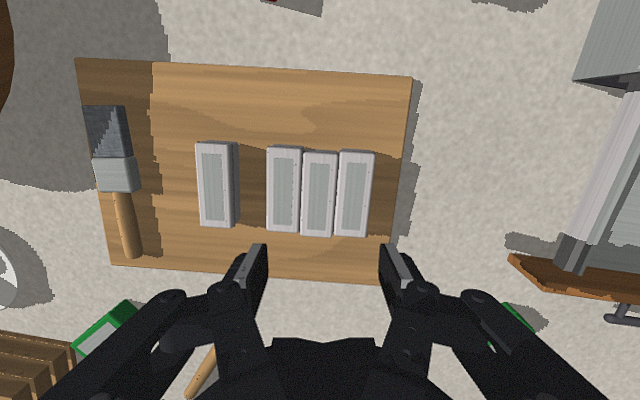

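Four tins: the single one at pixel (215,184), and the packed three at (283–357,190). The last joint ran near its range limit, so I'll flip the tool half a turn.

>>> carry_out(steps=[[75,0,0,0,-0.14],[75,0,0,0,-0.28],[75,0,0,0,-0.42],[75,0,0,0,-0.56],[75,0,0,0,-0.7]])

```text
time: 2.8
ee_pos: [0.516, 0.163, 0.3576]
eef_rot: [0.907, 0.42, 0.005, -0.018]
ft_force: [0.5, -0.9, 0.0]
gripper_width: 0.0599
grasp_force: 0.0
```

>>> carry_out(steps=[[75,0,0,0,-0.14],[75,0,0,0,-0.28],[75,0,0,0,-0.42],[75,0,0,0,-0.56],[75,0,0,0,-0.7]])

```text
time: 3.3
ee_pos: [0.5161, 0.1629, 0.3576]
eef_rot: [0.708, 0.706, 0.011, -0.015]
ft_force: [0.2, 0.2, 0.1]
gripper_width: 0.0605
grasp_force: 0.0
```

>>> carry_out(steps=[[75,0,0,0,-0.14],[75,0,0,0,-0.28],[75,0,0,0,-0.42],[75,0,0,0,-0.56],[75,0,0,0,-0.7]])

```text
time: 3.8
ee_pos: [0.516, 0.1629, 0.3576]
eef_rot: [0.423, 0.906, 0.016, -0.011]
ft_force: [-0.4, -0.6, 0.1]
gripper_width: 0.0599
grasp_force: 0.0
```

>>> carry_out(steps=[[75,0,0,0,-0.14],[75,0,0,0,-0.28],[75,0,0,0,-0.42],[75,0,0,0,-0.56],[75,0,0,0,-0.7]])

```text
time: 4.3
ee_pos: [0.516, 0.163, 0.3576]
eef_rot: [0.087, 0.996, 0.018, -0.005]
ft_force: [0.6, 0.3, 0.6]
gripper_width: 0.0605
grasp_force: 0.0
```

>>> carry_out(steps=[[75,0,0,0,-0.14],[75,0,0,0,-0.27],[75,0,0,0,-0.27],[75,0,0,0,-0.27],[75,0,0,0,-0.27]])

```text
time: 4.8
ee_pos: [0.5163, 0.1626, 0.357]
eef_rot: [-0.044, 0.999, 0.019, -0.003]
ft_force: [-0.3, 0.6, 0.3]
gripper_width: 0.0602
grasp_force: 0.0
```

```bash
python3 - <<'E'
from h import *
o,im,P=tins('wrist','w2'); st(o); print(o['q']); rel(o,.496,.285,.032,.1-np.pi)
tins('side')
E
```

```text
blob [326. 179.] 9058 ((505.4356994628906, 176.20286560058594), (94.84917449951172, 109.1422119140625), 5.628310680389404) 0.04430103156897486
blob [431. 177.] 3056 ((495.30023193359375, 285.4723205566406), (91.64790344238281, 36.71083450317383), 5.622868537902832) 0.04429493111811303
t 4.8 pos [0.5163 0.1626 0.357 ] yaw -3.0543622456156583 w 0.06018794676967116 f [-0.3348  0.6361  0.2542] g 0.0
[ 0.1596  0.3464 -0.292   0.9333  0.0376  0.0724]
move [ 0.96 12.37 17.  ] turn -0.013
blob [227. 244.] 88 ((745.4718017578125, 146.09205627441406), (61.90072250366211, 31.717403411865234), 30.354528427124023) 0.04441994354272544
blob [302. 267.] 992 ((506.2439270019531, 178.35545349121094), (95.02886199951172, 116.05807495117188), 4.727917671203613) 0.044068935902349615
blob [294. 296.] 427 ((495.8294677734375, 287.8741149902344), (91.35226440429688, 39.66529846191406), 6.822120666503906) 0.04388252797411807
```

```bash
cat >> h.py <<'E'
def rel(o,x,y,z,psi):
    M=R.from_quat(o['eef_rot']).as_matrix(); g=o['ee_pos']+.155*M[:,2]
    t=(yaw(o)-psi+np.pi)%(2*np.pi)-np.pi
    print('grasp pt',g,'move cm',np.round(100*M.T@(np.array([x,y,z])-g),2),'turn',round(t,3))
E
python3 - <<'E'
from h import *
o=get_obs(); rel(o,.496,.2865,.10,.098); rel(o,.496,.2865,.03,.098)
E
```

```text
grasp pt [0.5153 0.1682 0.2019] move cm [ 0.85 11.56 10.63] turn 3.131
grasp pt [0.5153 0.1682 0.2019] move cm [ 0.82 11.3  17.63] turn 3.131
```

>>> carry_out(steps=[[75,0.3,4,3,-0.01],[75,0.6,8,6,-0.01],[75,0.85,11.5,9,-0.01],[75,0.85,11.5,10.6,-0.01],[75,0.85,11.5,10.6,-0.01]])

```text
time: 5.4
ee_pos: [0.4954, 0.2806, 0.2524]
eef_rot: [-0.05, 0.999, 0.018, -0.005]
ft_force: [-0.2, -0.4, -0.1]
gripper_width: 0.0601
grasp_force: 0.0
```

>>> carry_out(steps=[[75,0,0,2,0],[75,0,-0.1,4,0],[75,0,-0.2,6,0],[75,0,-0.25,7,0],[75,0,-0.25,7,0]])

```text
time: 5.9
ee_pos: [0.4968, 0.2794, 0.1845]
eef_rot: [-0.049, 0.999, 0.018, -0.003]
ft_force: [-1.0, -0.4, 0.3]
gripper_width: 0.0601
grasp_force: 0.0
```

```bash
python3 - <<'E'
from h import *
o,im,P=tins('wrist','w3'); st(o); print(o['q']); rel(o,.496,.2865,.03,.098)
E
```

```text
blob [ 89. 266.] 30456 ((505.5398864746094, 178.63006591796875), (95.65937805175781, 106.05445861816406), 5.23510217666626) 0.044077194141828285
blob [328. 261.] 12014 ((487.2945861816406, 285.2757873535156), (75.58941650390625, 36.10969161987305), 5.7868828773498535) 0.04425710034811689
blob [397. 275.] 660 ((489.1574401855469, 314.5140380859375), (13.534235000610352, 21.68364715576172), 56.98445510864258) 0.044616928626998696
blob [248. 279.] 704 ((495.4455261230469, 251.54403686523438), (22.07109260559082, 14.107337951660156), 45.12312316894531) 0.043785112060670615
blob [202. 359.] 656 ((539.2991333007812, 225.81787109375), (18.005582809448242, 17.321212768554688), 4.438182353973389) 0.04376635806724749
t 5.9 pos [0.4968 0.2794 0.1845] yaw -3.044238877378339 w 0.06005130580276641 f [-0.9935 -0.3972  0.3465] g 0.0
[ 0.3744  0.5948 -0.4002  0.5707  0.0369  0.2772]
grasp pt [0.4954 0.285  0.0296] move cm [-0.07  0.14 -0.04] turn 3.141
```

View pics/w3.png

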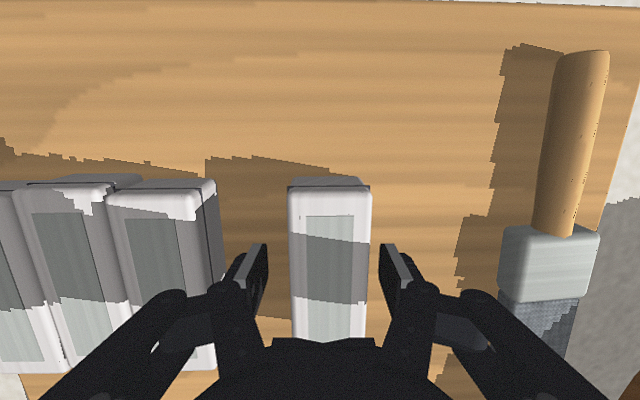

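The fingers straddle the single tin (288–372 px) symmetrically, so I can grip it.

>>> carry_out(steps=[[255,0,0,0,0],[255,0,0,0,0],[255,0,0,0,0],[255,0,0,0,0],[255,0,0,0,0]], newtons=40)

```text
time: 6.45
ee_pos: [0.4976, 0.2803, 0.1866]
eef_rot: [-0.049, 0.999, 0.019, -0.001]
ft_force: [-1.3, -1.0, 5.6]
gripper_width: 0.0357
grasp_force: 40.6
```

>>> carry_out(steps=[[255,0,0,-1,0],[255,0,0,-4,0],[255,0,0,-8,0],[255,0,0,-11,0],[255,0,0,-11,0]])

```text
time: 6.95
ee_pos: [0.4994, 0.2768, 0.3002]
eef_rot: [-0.049, 0.999, 0.02, 0.001]
ft_force: [0.6, 0.2, -1.2]
gripper_width: 0.0355
grasp_force: 40.4
```

```bash
python3 - <<'E'
from h import *
o,im,d=snap('scene'); st(o);P=cloud('scene',o,d)
rel(o,.617,-.163,.12,.014);rel(o,.617,-.163,.034,.014)
# drawer inner: profile across y at x .54..0.6, and across x
x,y,z=P[...,0],P[...,1],P[...,2]
for y0 in np.arange(-.40,-.08,.01):
    k=(x>.52)&(x<.6)&(y>y0)&(y<y0+.01); print(round(y0+.005,3),np.nanmedian(z[k]).round(3),end='; ')
E
```

```text
t 6.95 pos [0.4994 0.2768 0.3002] yaw -3.042866596858536 w 0.0355039247524001 f [ 0.5758  0.2269 -1.2295] g 40.44691801071167
grasp pt [0.4995 0.283  0.1454] move cm [ -7.28 -45.61   0.76] turn -3.057
grasp pt [0.4995 0.283  0.1454] move cm [ -7.24 -45.95   9.35] turn -3.057
-0.395 0.051; -0.385 0.003; -0.375 0.034; -0.365 0.034; -0.355 0.032; -0.345 0.011; -0.335 0.011; -0.325 0.012; -0.315 0.011; -0.305 0.012; -0.295 0.012; -0.285 0.012; -0.275 0.011; -0.265 0.012; -0.255 0.011; -0.245 0.01; -0.235 0.011; -0.225 0.012; -0.215 0.011; -0.205 0.011; -0.195 0.012; -0.185 0.011; -0.175 0.011; -0.165 0.011; -0.155 0.011; -0.145 0.011; -0.135 0.012; -0.125 0.014; -0.115 0.034; -0.105 0.0; -0.095 -0.001; -0.085 -0.001;
```

>>> carry_out(steps=[[255,-0.7,-4.7,0,0],[255,-1.4,-9.4,0,0],[255,-2.1,-14,0,0],[255,-2.9,-18.7,0,0],[255,-3.6,-23.4,0,0]])

```text
time: 7.5
ee_pos: [0.556, 0.0453, 0.2847]
eef_rot: [-0.049, 0.999, 0.019, -0.004]
ft_force: [0.8, 0.4, -0.5]
gripper_width: 0.0355
grasp_force: 40.5
```

>>> carry_out(steps=[[255,-0.7,-4.7,0,0.04],[255,-1.4,-9.4,0,0.084],[255,-2.1,-14,0,0.084],[255,-2.9,-18.7,0,0.084],[255,-3.6,-23.4,0,0.084]])

```text
time: 8.0
ee_pos: [0.6149, -0.1838, 0.2755]
eef_rot: [-0.007, 1.0, 0.019, -0.005]
ft_force: [0.7, -0.0, -1.2]
gripper_width: 0.0354
grasp_force: 40.5
```

>>> carry_out(steps=[[255,0,0,0.5,0],[255,0,0,1,0],[255,0,0,1,0]])

```text
time: 8.3
ee_pos: [0.614, -0.1807, 0.265]
eef_rot: [-0.008, 1.0, 0.02, -0.006]
ft_force: [-0.7, -0.3, -1.9]
gripper_width: 0.0357
grasp_force: 40.6
```

```bash
python3 - <<'E'
from h import *
o,im,d=snap('wrist','w4'); st(o)
rel(o,.617,-.175,.06,.014);rel(o,.617,-.175,.036,.014)
o,im,d=snap('scene'); P=cloud('scene',o,d);x,y,z=P[...,0],P[...,1],P[...,2]
for x0 in np.arange(.44,.70,.008):
    k=(y>-.32)&(y<-.26)&(x>x0)&(x<x0+.008); print(round(x0+.004,3),np.nanmedian(z[k]).round(3),end='; ')
E
```

```text
t 8.3 pos [ 0.614  -0.1807  0.265 ] yaw -3.1262357510052197 w 0.03573479231075558 f [-0.7442 -0.28   -1.8571] g 40.59002101421356
grasp pt [ 0.6122 -0.1746  0.1101] move cm [-0.53 -0.24  5.  ] turn -3.14
grasp pt [ 0.6122 -0.1746  0.1101] move cm [-0.55 -0.34  7.4 ] turn -3.14
0.444 nan; 0.452 0.068; 0.46 0.069; 0.468 0.041; 0.476 0.011; 0.484 0.01; 0.492 0.011; 0.5 0.011; 0.508 0.011; 0.516 0.012; 0.524 0.012; 0.532 0.01; 0.54 0.012; 0.548 0.011; 0.556 0.011; 0.564 0.011; 0.572 0.011; 0.58 0.011; 0.588 0.011; 0.596 0.011; 0.604 0.012; 0.612 0.012; 0.62 0.012; 0.628 0.011; 0.636 0.012; 0.644 0.017; 0.652 nan; 0.66 nan; 0.668 0.071; 0.676 0.071; 0.684 0.072; 0.692 0.071; 0.7 0.071;
  return np.nanmean(a, axis, out=out, keepdims=keepdims)
```

View pics/w4.png

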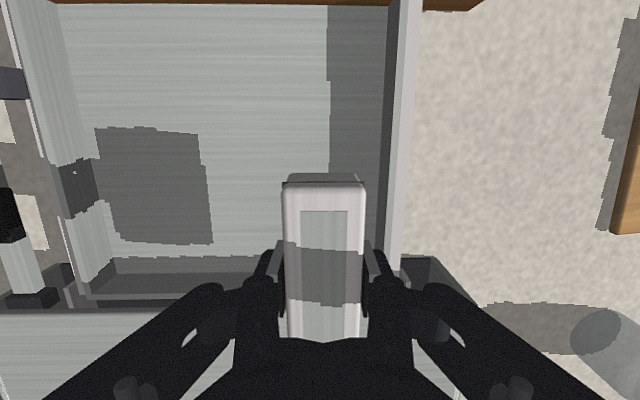

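>>> carry_out(steps=[[255,-0.3,-0.2,2.5,0],[255,-0.3,-0.3,5,0],[255,-0.3,-0.3,6.4,0],[255,-0.3,-0.35,7.3,0],[255,-0.3,-0.35,7.3,0]])

```text
time: 8.9
ee_pos: [0.6174, -0.1818, 0.1931]
eef_rot: [-0.008, 1.0, 0.019, -0.004]
ft_force: [0.4, -0.4, -2.3]
gripper_width: 0.0353
grasp_force: 40.9
```

```bash
python3 - <<'E'
from h import *
o=get_obs(); st(o); rel(o,.615,-.175,.036,.014)
E
```

```text
t 8.9 pos [ 0.6174 -0.1818  0.1931] yaw -3.1259681203196537 w 0.035271650656833374 f [ 0.4258 -0.4013 -2.3322] g 40.939457416534424
grasp pt [ 0.616  -0.176   0.0383] move cm [0.09 0.1  0.23] turn -3.14
```

>>> carry_out(steps=[[255,0.1,0,0.3,0],[255,0.1,0,0.3,0],[117,0.1,0,0.3,0],[117,0.1,0,0.3,0],[117,0.1,0,0.3,0]])

```text
time: 9.4
ee_pos: [0.617, -0.1827, 0.1917]
eef_rot: [-0.007, 1.0, 0.018, -0.003]
ft_force: [-0.3, -0.6, -0.6]
gripper_width: 0.0464
grasp_force: 0.0
```

>>> carry_out(steps=[[117,0.1,0,-1,0],[117,0.1,0,-4,0],[117,0.1,0,-9,0],[117,0.1,0,-12,0],[117,0.1,0,-12,0]])

```text
time: 9.9
ee_pos: [0.6184, -0.1879, 0.3176]
eef_rot: [-0.007, 1.0, 0.016, 0.001]
ft_force: [1.2, -0.0, -0.2]
gripper_width: 0.046
grasp_force: 0.0
```

```bash
python3 - <<'E'
from h import *
o,im,P=tins('wrist','w5',x0=.4,x1=.7,y0=-.36,y1=-.1,zt=(.035,.055)); st(o)
o,im,P=tins('scene')
o,im,P=tins('side')
b=np.array([.5058,.1765]); a=.098; ex=np.array([np.cos(a),np.sin(a)]); ey=np.array([-np.sin(a),np.cos(a)])
p=b-.037*ey-.002*ey-.075*ex; print(p); rel(o,*p,.12,a)
E
```

```text
blob [134. 154.] 3837 ((593.6279907226562, -341.57110595703125), (237.10263061523438, 105.40564727783203), 29.746191024780273) 0.04128693276781126
blob [392. 121.] 3425 ((567.580322265625, -120.20232391357422), (210.1826934814453, 16.644437789916992), 0.7106555104255676) 0.03785781233861668
blob [325. 192.] 3990 ((614.8156127929688, -177.79653930664062), (91.55777740478516, 36.25077819824219), 0.8172956705093384) 0.04624142977399426
blob [400. 250.] 62 ((672.0012817382812, -102.81262969970703), (14.03750228881836, 4.640827655792236), 0.582066535949707) 0.03714957919204635
blob [322. 251.] 681 ((671.5802612304688, -179.1053466796875), (6.220713138580322, 81.33216094970703), 0.9303531050682068) 0.04152900125516826
t 9.9 pos [ 0.6184 -0.1879  0.3176] yaw -3.1269955843995443 w 0.04596381032538978 f [ 1.1893 -0.0013 -0.2441] g 0.0
blob [386. 199.] 749 ((508.8131103515625, 178.7061004638672), (96.5353775024414, 110.42132568359375), 5.473272800445557) 0.04342990497060484
blob [227. 244.] 93 ((744.6984252929688, 145.77569580078125), (62.05734634399414, 30.079111099243164), 33.514801025390625) 0.043700842756226876
blob [302. 267.] 989 ((506.1547546386719, 178.18565368652344), (94.5674819946289, 117.94053649902344), 6.156096458435059) 0.04431038269593446
[0.435  0.1303]
grasp pt [ 0.6161 -0.1816  0.1577] move cm [17.63 31.29  4.97] turn 3.058
```

View pics/w5.png

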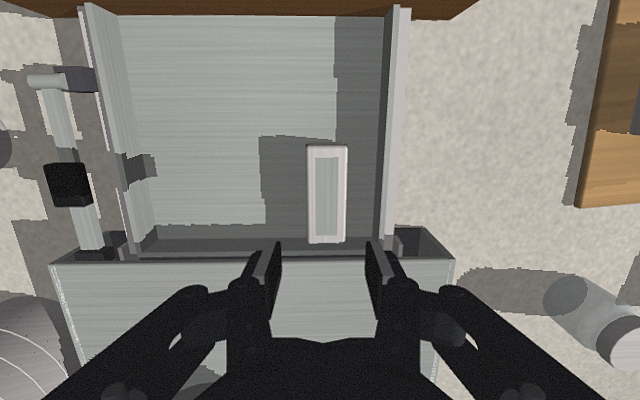

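>>> carry_out(steps=[[255,2.2,3.9,0,0],[255,4.4,7.8,0,0],[255,6.6,11.7,0,0],[255,8.8,15.6,0,0],[255,11,19.5,0,0]])

```text
time: 10.55
ee_pos: [0.5019, 0.0077, 0.3174]
eef_rot: [-0.007, 1.0, 0.019, -0.005]
ft_force: [0.5, 0.8, -0.4]
gripper_width: -0.0001
grasp_force: 0.0
```

>>> carry_out(steps=[[255,2.2,3.9,1,-0.083],[255,4.4,7.8,3,-0.083],[255,6.6,11.8,5,-0.083],[255,6.6,11.8,5,-0.083],[255,6.6,11.8,5,-0.083]])

```text
time: 11.05
ee_pos: [0.4344, 0.1258, 0.2726]
eef_rot: [-0.05, 0.999, 0.018, -0.004]
ft_force: [0.9, -0.0, 0.2]
gripper_width: 0.0003
grasp_force: 0.0
```

```bash
python3 - <<'E'
from h import *
o,im,P=tins('wrist','w6'); st(o); print(o['q'])
rel(o,.435,.1303,.037,.098)
E
```

```text
blob [392. 269.] 2507 ((475.3745422363281, 191.8394012451172), (69.53267669677734, 34.776126861572266), 89.27642059326172) 0.04403756353001806
blob [323. 330.] 263 ((530.9099731445312, 142.81906127929688), (28.09716033935547, 9.54833984375), 5.265669822692871) 0.04457579299152453
blob [412. 330.] 137 ((527.7363891601562, 220.8794403076172), (27.00356674194336, 6.290050506591797), 56.347450256347656) 0.04437827632622249
t 11.05 pos [0.4344 0.1258 0.2726] yaw -3.0413125725425596 w 0.0003014375314328265 f [ 0.9445 -0.0071  0.1538] g 0.0
[ 0.1075  0.2957 -0.6221  0.6596  0.037   0.0072]
grasp pt [0.4328 0.1313 0.1177] move cm [-0.26 -0.42  8.06] turn -3.139
```

View pics/w6.png

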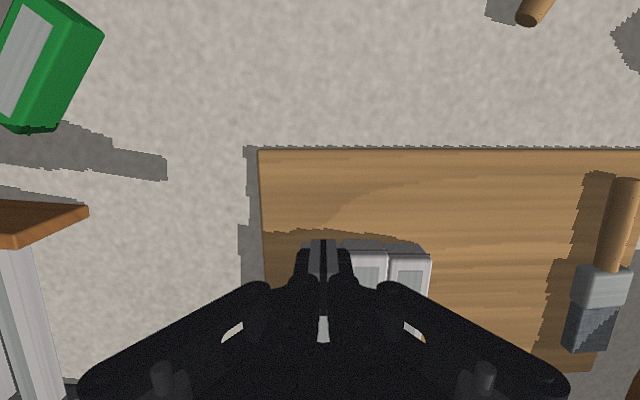

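>>> carry_out(steps=[[255,-0.1,-0.2,3,0],[255,-0.2,-0.3,6,0],[255,-0.3,-0.4,8,0],[255,-0.3,-0.4,8,0],[255,-0.3,-0.4,8,0]])

```text
time: 11.6
ee_pos: [0.4393, 0.1234, 0.1939]
eef_rot: [-0.048, 0.999, 0.019, -0.003]
ft_force: [-0.5, -0.5, 0.5]
gripper_width: 0.0002
grasp_force: 0.0
```

>>> carry_out(steps=[[255,-1,0,0,0],[255,-2,0,0,0],[255,-3,0,0,0],[255,-4,0,0,0],[255,-5,0,0,0]])

```text
time: 12.1
ee_pos: [0.4893, 0.1293, 0.1937]
eef_rot: [-0.049, 0.999, 0.019, -0.003]
ft_force: [-1.8, -2.4, 0.8]
gripper_width: -0.0001
grasp_force: 0.7
```

>>> carry_out(steps=[[255,-1,0,0,0],[255,-2,0,0,0],[255,-2.8,0,0,0],[255,-2.8,0,0,0]])

```text
time: 12.5
ee_pos: [0.5177, 0.1321, 0.1935]
eef_rot: [-0.049, 0.999, 0.019, -0.002]
ft_force: [-0.8, 0.3, 0.7]
gripper_width: 0.0001
grasp_force: 0.0
```

```bash
python3 - <<'E'
from h import *
o,im,P=tins('side','s2',y0=.1); st(o)
o,im,P=tins('scene',y0=.08)
E
```

```text
blob [226. 244.] 90 ((746.2860717773438, 143.94947814941406), (62.08633804321289, 31.556425094604492), 31.63801383972168) 0.044237247515733935
blob [295. 265.] 1013 ((539.6426391601562, 179.7161102294922), (158.61459350585938, 111.41842651367188), 2.251741409301758) 0.04419295648446997
t 12.5 pos [0.5177 0.1321 0.1935] yaw -3.0438755360912504 w 8.524009849325404e-05 f [-0.7908  0.2806  0.6521] g 0.0
blob [387. 208.] 610 ((548.8411254882812, 183.15960693359375), (99.35031127929688, 163.768310546875), 34.6081657409668) 0.04344571028528532
```

View pics/s2.png

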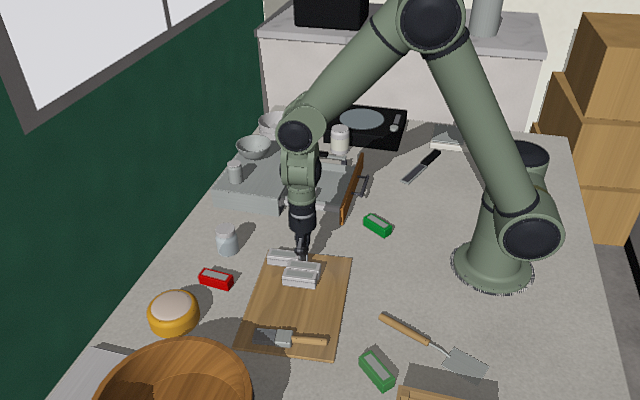

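The right-hand tin has slid about 58 mm out of the row; it shows at (290,257).

>>> carry_out(steps=[[255,0.8,0,0,0],[255,0.8,0,-4,0],[75,0.8,0,-8,0],[75,-3.5,0,-10,0],[75,-6.0,0,-10,0]])

```text
time: 13.1
ee_pos: [0.5788, 0.1343, 0.2975]
eef_rot: [-0.049, 0.999, 0.019, 0.001]
ft_force: [0.1, 0.2, 0.1]
gripper_width: 0.0431
grasp_force: 0.0
```

>>> carry_out(steps=[[75,0,0,0,0],[75,0,0,0,0]])

```text
time: 13.3
ee_pos: [0.5756, 0.134, 0.2925]
eef_rot: [-0.049, 0.999, 0.019, -0.004]
ft_force: [0.3, 0.9, 0.1]
gripper_width: 0.0605
grasp_force: 0.0
```

```bash
python3 - <<'E'
from h import *
o,im,P=tins('wrist','w7',y0=.08); st(o)
rel(o,.588,.145,.033,.098)
E
```

```text
blob [375. 149.] 16070 ((538.1699829101562, 176.58535766601562), (157.75216674804688, 106.94468688964844), 4.313648700714111) 0.04433743691229067
t 13.3 pos [0.5756 0.134  0.2925] yaw -3.0438579023882095 w 0.06049378108156255 f [0.2521 0.925  0.0907] g 0.0
grasp pt [0.5742 0.1397 0.1376] move cm [-1.48  0.   10.46] turn 3.141
```

View pics/w7.png

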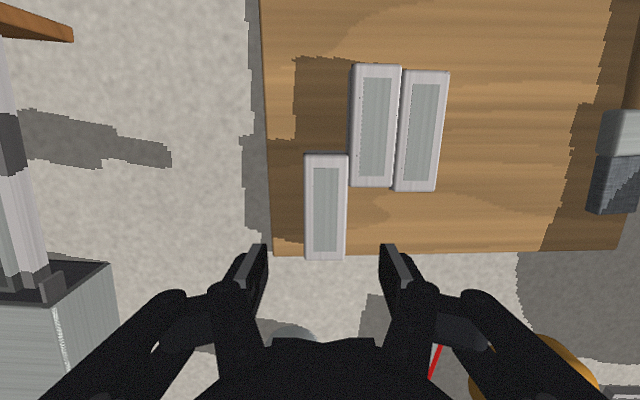

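The slid tin is at corners (304,154), (348,154), (346,260) and (304,259). The packed pair ends at row ~187, so about 63 mm is exposed.

```bash
python3 - <<'E'
from h import *
o=get_obs()
p=pts('wrist',o,[[304,154],[348,154],[346,260],[304,259],[352,186],[396,188],[354,64],[400,65]],.044)[:,:2]; print(p)
c=p[:4].mean(0); e=(p[2]+p[3]-p[0]-p[1]); a=np.arctan2(e[1],e[0]); print(c,a, np.linalg.norm(e)/2)
g=c+.016*np.array([np.cos(a),np.sin(a)]); print(g); rel(o,*g,.033,a)
E
```

```text
[[0.5284 0.1231]
 [0.5252 0.1568]
 [0.6158 0.1665]
 [0.6177 0.1303]
 [0.5501 0.1632]
 [0.5485 0.1988]
 [0.4616 0.1532]
 [0.4587 0.1861]]
[0.5718 0.1442] 0.09349373633372049 0.09040242367921089
[0.5877 0.1457]
grasp pt [0.5734 0.1397 0.1373] move cm [-1.55  0.06 10.43] turn -3.137
```

>>> carry_out(steps=[[75,-1.5,0.1,3,0],[75,-1.5,0.1,6,0],[75,-1.5,0.1,9,0],[75,-1.5,0.1,10.4,0],[75,-1.5,0.1,10.4,0]])

```text
time: 13.85
ee_pos: [0.5883, 0.1403, 0.1868]
eef_rot: [-0.049, 0.999, 0.018, -0.006]
ft_force: [-0.2, 0.8, -0.8]
gripper_width: 0.0603
grasp_force: 0.0
```

>>> carry_out(steps=[[255,0,0,0,0],[255,0,0,0,0],[255,0,0,0,0],[255,0,0,0,0],[255,0,0,0,0]], newtons=60)

```text
time: 14.35
ee_pos: [0.5915, 0.1405, 0.1911]
eef_rot: [-0.049, 0.999, 0.019, -0.001]
ft_force: [-1.1, -0.4, 6.2]
gripper_width: 0.035
grasp_force: 60.7
```

>>> carry_out(steps=[[255,0,0,-1,0],[255,0,0,-4,0],[255,0,0,-8,0],[255,0,0,-11,0],[255,0,0,-11,0]])

```text
time: 14.85
ee_pos: [0.5934, 0.1364, 0.3047]
eef_rot: [-0.049, 0.999, 0.019, 0.002]
ft_force: [0.9, -0.1, -1.5]
gripper_width: 0.0352
grasp_force: 59.9
```

```bash
python3 - <<'E'
from h import *
o,im,P=tins('scene',y0=.08); st(o)
tins('side')
rel(o,.534,-.1775,.12,.014)
E
```

```text
blob [399. 206.] 82 ((539.6051025390625, 213.7850341796875), (31.0754337310791, 37.60357666015625), 4.598801136016846) 0.04369505393475903
t 14.85 pos [0.5934 0.1364 0.3047] yaw -3.0440050985179594 w 0.03524853752050326 f [ 0.886  -0.0561 -1.4826] g 59.860485792160034
blob [227. 244.] 93 ((746.2180786132812, 144.33880615234375), (62.59127426147461, 30.296873092651367), 32.21546936035156) 0.044524734109608444
blob [301. 271.] 687 ((506.3416442871094, 194.71116638183594), (95.19258880615234, 79.10962677001953), 3.6697134971618652) 0.04419081054593543
grasp pt [0.5937 0.1423 0.1498] move cm [  9.07 -31.33   1.76] turn -3.058
```

>>> carry_out(steps=[[255,1.3,-4.5,0,0],[255,2.6,-9,0,0],[255,3.9,-13.5,0,0],[255,5.2,-18,0,0],[255,6.5,-22.5,0,0]])

```text
time: 15.45
ee_pos: [0.5472, -0.0951, 0.2891]
eef_rot: [-0.049, 0.999, 0.019, -0.004]
ft_force: [0.8, -0.3, -1.4]
gripper_width: 0.0353
grasp_force: 60.0
```

>>> carry_out(steps=[[255,1.3,-4.4,0,0.042],[255,2.6,-8.8,0,0.084],[255,2.6,-8.8,1,0.084],[255,2.6,-8.8,2,0.084],[255,2.6,-8.8,2,0.084]])

```text
time: 15.95
ee_pos: [0.5299, -0.1817, 0.265]
eef_rot: [-0.007, 1.0, 0.02, -0.006]
ft_force: [0.3, 0.4, -2.1]
gripper_width: 0.0354
grasp_force: 60.1
```

```bash
python3 - <<'E'
from h import *
o,im,P=tins('wrist','w8',x0=.4,x1=.7,y0=-.30,y1=-.13,zt=(.04,.14)); st(o)
rel(o,.534,-.1775,.038,.014)
E
```

```text
blob [212.  62.] 5497 ((432.46588134765625, -238.52688598632812), (40.70594787597656, 122.36627197265625), 1.2869998216629028) 0.04935904251779666
blob [322. 240.] 17309 ((545.7950439453125, -184.75653076171875), (70.8914566040039, 166.14349365234375), 82.62349700927734) 0.11851413543328808
blob [211. 285.] 66 ((516.3492431640625, -221.81480407714844), (2.0379090309143066, 10.837156295776367), 2.0702123641967773) 0.13834984553375007
blob [411. 291.] 66 ((520.2384033203125, -142.02806091308594), (7.4738850593566895, 1.7287070751190186), 89.35346221923828) 0.13818095804994968
blob [208. 378.] 121 ((672.39404296875, -270.86541748046875), (6.5674943923950195, 20.28386116027832), 7.792623519897461) 0.04174385586792265
t 15.95 pos [ 0.5299 -0.1817  0.265 ] yaw -3.126898903606166 w 0.035377133068253186 f [ 0.3406  0.4006 -2.1274] g 60.084428787231445
grasp pt [ 0.5281 -0.1756  0.1101] move cm [-0.68 -0.49  7.19] turn -3.141
```

View pics/w8.png

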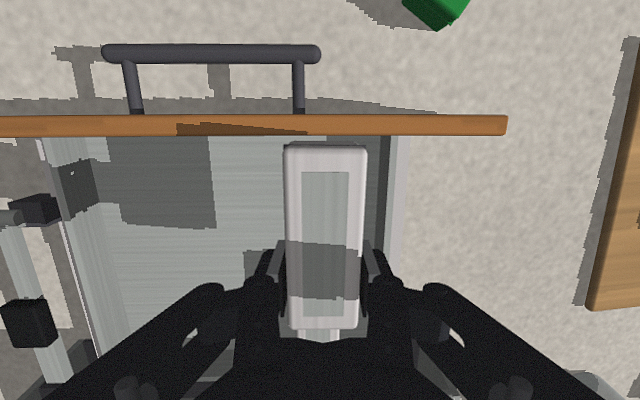

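```bash
python3 - <<'E'
from h import *
o=get_obs(); rel(o,.534,-.1775,.038,.014)
p=pts('wrist',o,[[286,148],[366,148],[284,328],[362,328]],.1185); print(p)
print(pts('wrist',o,[[200,135],[400,135]],.07))
E
```

```text
grasp pt [ 0.5288 -0.1755  0.111 ] move cm [-0.59 -0.5   7.28] turn -3.14
[[ 0.467  -0.1931  0.1185]
 [ 0.4666 -0.1601  0.1185]
 [ 0.556  -0.1959  0.1185]
 [ 0.5566 -0.1566  0.1185]]
[[ 0.4655 -0.2457  0.07  ]
 [ 0.4639 -0.1313  0.07  ]]
```

>>> carry_out(steps=[[255,-0.6,-0.2,0,0],[255,-0.6,-0.3,3,0],[255,-0.6,-0.4,5.5,0],[255,-0.6,-0.5,7,0],[255,-0.6,-0.5,7,0]])

```text
time: 16.5
ee_pos: [0.5365, -0.1841, 0.1958]
eef_rot: [-0.008, 1.0, 0.019, -0.005]
ft_force: [-1.0, 0.9, -1.3]
gripper_width: 0.035
grasp_force: 60.1
```

```bash
python3 - <<'E'
from h import *
o=get_obs(); st(o); rel(o,.534,-.1775,.036,.014)
E
```

```text
t 16.5 pos [ 0.5365 -0.1841  0.1958] yaw -3.1259367134666074 w 0.0349898882980751 f [-0.9718  0.8771 -1.2515] g 60.12108385562897
grasp pt [ 0.5349 -0.1781  0.0409] move cm [0.09 0.04 0.49] turn -3.14
```

>>> carry_out(steps=[[255,0,0,0.5,0],[255,0,0,0.5,0],[117,0,0,0.5,0],[117,0,0,0.5,0],[117,0,0,0.5,0]])

```text
time: 17.0
ee_pos: [0.537, -0.1854, 0.1932]
eef_rot: [-0.007, 1.0, 0.018, -0.003]
ft_force: [-0.5, -0.0, -1.0]
gripper_width: 0.0462
grasp_force: 0.0
```

>>> carry_out(steps=[[117,0,0,-1,0],[117,0,0,-4,0],[117,0,0,-9,0],[117,0,0,-12,0],[117,0,0,-12,0]])

```text
time: 17.5
ee_pos: [0.5394, -0.1907, 0.3183]
eef_rot: [-0.007, 1.0, 0.016, 0.001]
ft_force: [-0.5, 0.3, 0.5]
gripper_width: 0.0459
grasp_force: 0.0
```

```bash
python3 - <<'E'
from h import *
o,im,P=tins('wrist','w9',x0=.4,x1=.7,y0=-.30,y1=-.13,zt=(.043,.055)); st(o)
rel(o,.504,.195,.16,.098)
tins('side')
E
```

```text
blob [250.  56.] 3347 ((431.8815612792969, -238.7611846923828), (39.111324310302734, 121.99901580810547), 0.5216891765594482) 0.04935120335337467
blob [326. 176.] 4101 ((519.7649536132812, -180.64015197753906), (90.9275131225586, 35.869285583496094), 0.473277747631073) 0.04629806214192109
blob [327. 271.] 2954 ((614.3555908203125, -177.57955932617188), (90.70775604248047, 35.92151641845703), 0.4852781593799591) 0.04617381434017741
t 17.5 pos [ 0.5394 -0.1907  0.3183] yaw -3.1280964606244615 w 0.04588972089806549 f [-0.4516  0.3088  0.4719] g 0.0
grasp pt [ 0.5396 -0.1857  0.1634] move cm [ 3.05 38.09  1.57] turn 3.057
blob [227. 244.] 91 ((745.7418212890625, 144.7167510986328), (62.573246002197266, 29.673002243041992), 33.04241180419922) 0.04497024502808045
blob [301. 270.] 686 ((506.3780212402344, 195.54898071289062), (94.27386474609375, 77.58177185058594), 2.524401903152466) 0.04434149199043502
```

>>> carry_out(steps=[[0,0.4,4.9,0,0],[0,0.8,9.8,0,0],[0,1.2,14.6,0,0],[0,1.6,19.5,0,0],[0,2,24.4,0,0]])

```text
time: 18.1
ee_pos: [0.513, 0.0556, 0.3202]
eef_rot: [-0.007, 1.0, 0.019, -0.005]
ft_force: [0.3, 0.3, 0.2]
gripper_width: 0.0851
grasp_force: 0.0
```

>>> carry_out(steps=[[0,0.4,4.9,0,-0.042],[0,0.8,9.8,0,-0.084],[0,1,13.7,0,-0.084],[0,1,13.7,0,-0.084],[0,1,13.7,0,-0.084]])

```text
time: 18.6
ee_pos: [0.5016, 0.1912, 0.3253]
eef_rot: [-0.05, 0.999, 0.018, -0.004]
ft_force: [-0.3, -0.2, -0.4]
gripper_width: 0.0853
grasp_force: 0.0
```

```bash
python3 - <<'E'
from h import *
o,im,P=tins('wrist','w10',y0=.08); st(o)
rel(o,.503,.195,.035,.098)
E
```

```text
blob [313. 201.] 7127 ((505.40087890625, 192.3555145263672), (95.19354248046875, 71.65287780761719), 4.882534503936768) 0.04427209173701818
t 18.6 pos [0.5016 0.1912 0.3253] yaw -3.0418217572974 w 0.08528751390132581 f [-0.2879 -0.2259 -0.4022] g 0.0
grasp pt [0.5    0.1967 0.1705] move cm [-0.36 -0.69 13.53] turn -3.14
```

View pics/w10.png

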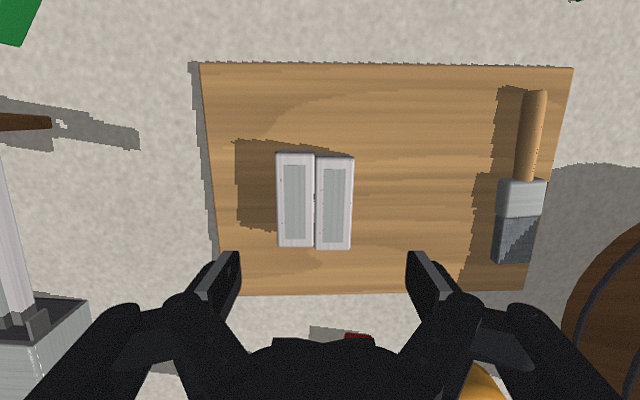

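>>> carry_out(steps=[[0,-0.4,-0.7,4,0],[0,-0.4,-0.7,8,0],[0,-0.4,-0.75,9.5,0],[0,-0.4,-0.75,9.5,0],[0,-0.4,-0.75,9.5,0]])

```text
time: 19.15
ee_pos: [0.5068, 0.1858, 0.2315]
eef_rot: [-0.048, 0.999, 0.018, -0.003]
ft_force: [-0.1, -0.2, 0.4]
gripper_width: 0.0853
grasp_force: 0.0
```

```bash
python3 - <<'E'
from h import *
o,im,P=tins('wrist','w11',y0=.08); st(o)
rel(o,.504,.193,.036,.098)
E
```

```text
blob [323. 234.] 15932 ((505.302978515625, 192.25399780273438), (95.24504089355469, 72.09695434570312), 4.573821067810059) 0.04426706335857086
t 19.15 pos [0.5068 0.1858 0.2315] yaw -3.046066408053998 w 0.08526301188929071 f [-0.0892 -0.1936  0.3897] g 0.0
grasp pt [0.5055 0.1915 0.0766] move cm [0.12 0.02 4.06] turn 3.139
```

View pics/w11.png

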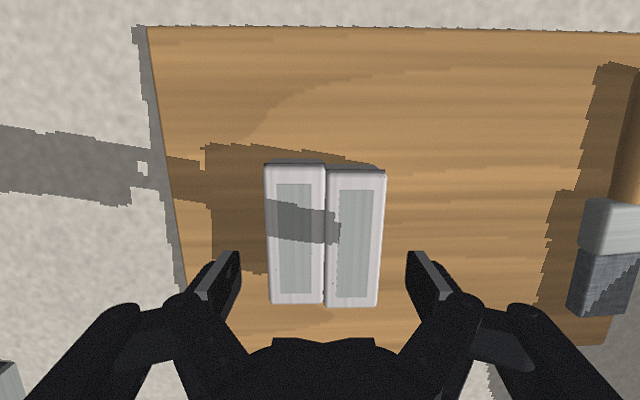

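>>> carry_out(steps=[[0,0.1,0,2,0],[0,0.1,0,3.5,0],[0,0.1,0,5,0],[0,0.1,0,5,0],[0,0.1,0,5,0]])

```text
time: 19.7
ee_pos: [0.5058, 0.1887, 0.1827]
eef_rot: [-0.049, 0.999, 0.019, -0.002]
ft_force: [-0.6, 0.3, 0.5]
gripper_width: 0.0854
grasp_force: 0.0
```

>>> carry_out(steps=[[255,0.1,0,0,0],[255,0.1,0,0,0],[255,0.1,0,0,0],[255,0.1,0,0,0],[255,0.1,0,0,0]], newtons=60)

```text
time: 20.2
ee_pos: [0.505, 0.1888, 0.1835]
eef_rot: [-0.049, 0.999, 0.019, -0.001]
ft_force: [-0.9, 1.2, 5.7]
gripper_width: 0.0709
grasp_force: 68.9
```

>>> carry_out(steps=[[255,0,0,-0.5,0],[255,0,0,-2,0],[255,0,0,-2,0]])

```text
time: 20.5
ee_pos: [0.5052, 0.1881, 0.2034]
eef_rot: [-0.049, 0.999, 0.019, -0.001]
ft_force: [1.2, 0.7, -3.1]
gripper_width: 0.0708
grasp_force: 69.9
```

```bash
python3 - <<'E'
from h import *
o,im,P=tins('wrist','w12',y0=.08,zt=(.03,.09)); st(o)
tins('side','s3',zt=(.03,.09))
E
```

```text
blob [316. 263.] 30294 ((498.30133056640625, 186.2858428955078), (80.1344223022461, 127.12406158447266), 3.3614606857299805) 0.06414170447259845
t 20.5 pos [0.5052 0.1881 0.2034] yaw -3.043903526870995 w 0.0708352568369453 f [ 1.1607  0.6606 -3.0571] g 69.87423256505281
blob [226. 236.] 512 ((756.0913696289062, 130.863037109375), (61.28653335571289, 67.31749725341797), 51.405242919921875) 0.06930359478595338
blob [302. 270.] 706 ((506.57568359375, 203.96661376953125), (108.44550323486328, 94.41120147705078), 89.27580261230469) 0.06157456224840013
blob [215. 274.] 130 ((730.43994140625, 263.1962585449219), (23.659801483154297, 74.28631591796875), 85.83668518066406) 0.03484781893688027
blob [178. 301.] 404 ((765.4420166015625, 389.8394775390625), (58.803184509277344, 69.01870727539062), 89.06123352050781) 0.05975414230331205
```

View pics/w12.png

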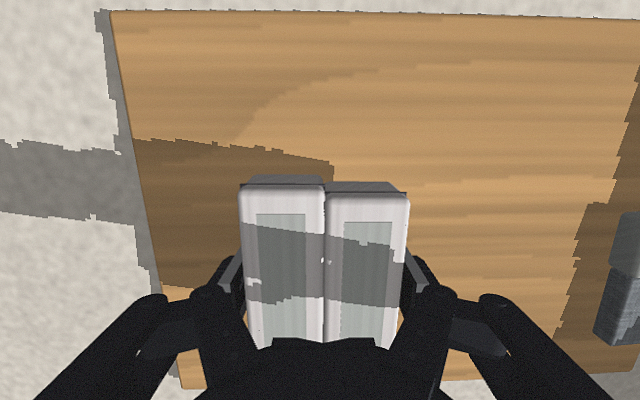

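Both tins are held level and came up together. I'll carry them to the drawer.

>>> carry_out(steps=[[255,0,0,-3,0],[255,0,0,-6,0],[255,0,0,-9,0],[255,0,0,-9.5,0],[255,0,0,-9.5,0]])

```text
time: 21.1
ee_pos: [0.5052, 0.1845, 0.2966]
eef_rot: [-0.049, 0.999, 0.019, -0.002]
ft_force: [0.3, -0.7, -2.7]
gripper_width: 0.0712
grasp_force: 70.8
```

```bash
python3 - <<'E'
from h import *
o=get_obs(); st(o); rel(o,.567,-.283,.13,.014)
E
```

```text
t 21.1 pos [0.5052 0.1845 0.2966] yaw -3.0439261834928244 w 0.07120319876777524 f [ 0.2836 -0.6642 -2.7354] g 70.80602330854163
grasp pt [0.5043 0.1902 0.1417] move cm [ -1.63 -47.72  -0.62] turn -3.058
```

>>> carry_out(steps=[[255,-0.1,-4.5,0,0],[255,-0.3,-9,0,0],[255,-0.4,-13.5,-0.2,0],[255,-0.6,-18,-0.2,0],[255,-0.8,-22.5,-0.3,0]])

```text
time: 21.6
ee_pos: [0.5339, -0.0401, 0.2885]
eef_rot: [-0.049, 0.999, 0.019, -0.004]
ft_force: [0.8, 0.1, -2.3]
gripper_width: 0.0709
grasp_force: 70.8
```

>>> carry_out(steps=[[255,-0.1,-4.5,0,0.042],[255,-0.3,-9,0,0.084],[255,-0.4,-13.5,-0.2,0.084],[255,-0.6,-18,-0.2,0.084],[255,-0.8,-22.5,-0.3,0.084]])

```text
time: 22.1
ee_pos: [0.5639, -0.2631, 0.2825]
eef_rot: [-0.007, 1.0, 0.02, -0.005]
ft_force: [2.5, 0.6, -3.0]
gripper_width: 0.071
grasp_force: 70.7
```

>>> carry_out(steps=[[255,0,-1.3,0,0],[255,0,-2.7,0,0],[255,0,-2.7,0,0],[255,0,-2.7,0,0]])

```text
time: 22.5
ee_pos: [0.5647, -0.2875, 0.2836]
eef_rot: [-0.007, 1.0, 0.019, -0.004]
ft_force: [0.6, 0.4, -2.2]
gripper_width: 0.071
grasp_force: 70.6
```

```bash
python3 - <<'E'
from h import *
o,im,d=snap('wrist','w13'); st(o); rel(o,.567,-.283,.036,.014)
E
```

```text
t 22.5 pos [ 0.5647 -0.2875  0.2836] yaw -3.1270559964520657 w 0.07098311282300962 f [ 0.6303  0.3884 -2.1949] g 70.6379169691354
grasp pt [ 0.5634 -0.2816  0.1287] move cm [-0.44 -0.51  9.25] turn -3.141
```

View pics/w13.png

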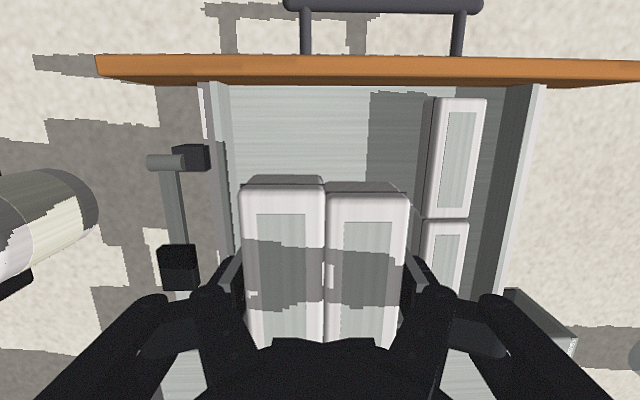

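>>> carry_out(steps=[[255,-0.4,-0.2,3,0],[255,-0.4,-0.3,6,0],[255,-0.4,-0.4,8.2,0],[255,-0.4,-0.5,9.3,0],[255,-0.4,-0.5,9.3,0]])

```text
time: 23.05
ee_pos: [0.568, -0.2887, 0.1901]
eef_rot: [-0.007, 1.0, 0.019, -0.005]
ft_force: [0.2, -0.1, -2.9]
gripper_width: 0.071
grasp_force: 70.8
```

```bash
python3 - <<'E'
from h import *
o=get_obs(); st(o); rel(o,.567,-.283,.031,.014)
E
```

```text
t 23.05 pos [ 0.568  -0.2887  0.1901] yaw -3.126410883477315 w 0.07100559765325598 f [ 0.25   -0.0944 -2.8603] g 70.75311371823773
grasp pt [ 0.5665 -0.2827  0.0352] move cm [-0.06 -0.04  0.42] turn -3.14
```

>>> carry_out(steps=[[255,0,0,0.25,0],[255,0,0,0.4,0],[255,0,0,0.4,0],[10,0,0,0.4,0],[10,0,0,0.4,0]])

```text
time: 23.55
ee_pos: [0.5689, -0.2904, 0.1884]
eef_rot: [-0.007, 1.0, 0.018, -0.003]
ft_force: [-0.8, -0.4, 0.3]
gripper_width: 0.082
grasp_force: 0.0
```

>>> carry_out(steps=[[10,0,0,0.4,0],[10,0,0.1,-2,0],[10,0,0.2,-6,0],[10,0,0.3,-10,0],[10,0,0.3,-13,0]])

```text
time: 24.05
ee_pos: [0.5697, -0.2921, 0.3201]
eef_rot: [-0.007, 1.0, 0.018, -0.002]
ft_force: [-0.2, -0.1, -0.1]
gripper_width: 0.0819
grasp_force: 0.0
```

>>> carry_out(steps=[[255,0,0,0,0],[255,0,0,0,0]])

```text
time: 24.25
ee_pos: [0.5695, -0.292, 0.3181]
eef_rot: [-0.007, 1.0, 0.018, -0.003]
ft_force: [-1.0, -0.0, -0.7]
gripper_width: 0.0554
grasp_force: 0.0
```

```bash
python3 - <<'E'
from h import *
o,im,P=tins('wrist','w14',x0=.45,x1=.7,y0=-.34,y1=-.13,zt=(.043,.055)); st(o)
v=cv2.cvtColor(im,cv2.COLOR_RGB2HSV)[...,2]; x,y,z=P[...,0],P[...,1],P[...,2]
m=((v<70)&(z>.054)&(z<.07)&(y<-.36)&(y>-.43)&(x>.5)&(x<.7)).astype(np.uint8)
c,l,s,ce=cv2.connectedComponentsWithStats(m)
for i in range(1,c):
    if s[i,4]>30: q=P[l==i]; print('pad',ce[i],s[i,4],cv2.minAreaRect(q[:,:2].astype(np.float32)*1000),np.median(q[:,2]))
rel(o,.605,-.387,.11,.014)
E
```

```text
blob [442. 145.] 4364 ((519.8723754882812, -180.80397033691406), (36.67634582519531, 92.10200500488281), 89.95609283447266) 0.04636232304694274
blob [320. 198.] 7681 ((568.7611083984375, -285.88800048828125), (94.34580993652344, 72.01007080078125), 0.20036160945892334) 0.04631476947950103
blob [433. 242.] 2901 ((614.5448608398438, -177.68508911132812), (91.1574935913086, 36.51876449584961), 0.7682926058769226) 0.04629696437904232
t 24.25 pos [ 0.5695 -0.292   0.3181] yaw -3.1279568192124056 w 0.05537247604835349 f [-0.9989 -0.0145 -0.7442] g 0.0
pad [200.9914 241.3864] 1276 ((601.656494140625, -390.0350646972656), (35.295135498046875, 26.09673309326172), 1.1586439609527588) 0.061775653264253244
grasp pt [ 0.5686 -0.2865  0.1632] move cm [ -3.53 -10.28   4.94] turn 3.141
```

View pics/w14.png

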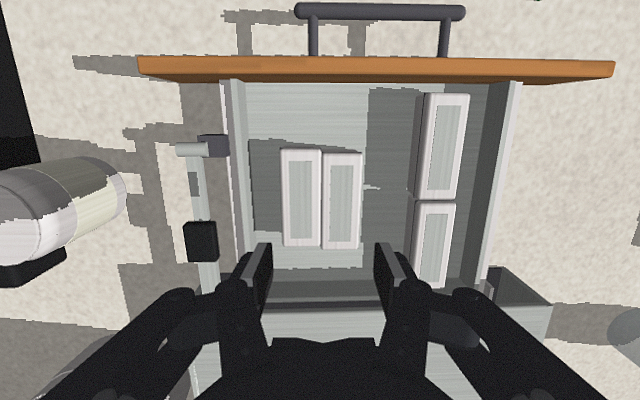

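All four tins are in the drawer, flat: pair at (320,198), the other two at (442,145) and (433,242). The lever pad is at (201,241), and a can stands near it at (60,225).

```bash
python3 - <<'E'
from h import *
o,im,d=snap('scene'); P=cloud('scene',o,d);x,y,z=P[...,0],P[...,1],P[...,2]
m=((z>.078)&(z<.12)&(x>.45)&(x<.68)&(y<-.40)&(y>-.56))
q=P[m]; print(len(q),np.percentile(q,[1,50,99],axis=0))
t=q[q[:,2]>.09]; print(cv2.minEnclosingCircle(t[:,:2].astype(np.float32)))
o=get_obs(); rel(o,.6017,-.389,.12,.014)
E
```

```text
385 [[ 0.541  -0.5461  0.0802]
 [ 0.5773 -0.5118  0.0981]
 [ 0.6052 -0.4822  0.1035]]
((0.5727956891059875, -0.5154110193252563), 0.034135591238737106)
grasp pt [ 0.5674 -0.2856  0.1611] move cm [ -3.32 -10.53   3.69] turn 3.141
```

>>> carry_out(steps=[[255,-1.3,-4,1,0],[255,-2.6,-8,2.5,0],[255,-3.3,-10.5,3.7,0],[255,-3.3,-10.5,3.7,0],[255,-3.3,-10.5,3.7,0]])

```text
time: 24.85
ee_pos: [0.6027, -0.3948, 0.2736]
eef_rot: [-0.006, 1.0, 0.02, -0.005]
ft_force: [0.0, -0.1, -0.1]
gripper_width: 0.0002
grasp_force: 0.0
```

```bash
python3 - <<'E'
from h import *
o=get_obs(); st(o); rel(o,.6017,-.389,.067,.014)
E
```

```text
t 24.85 pos [ 0.6027 -0.3948  0.2736] yaw -3.1286046558596787 w 0.00023678547089256007 f [ 0.0494 -0.0992 -0.1186] g 0.0
grasp pt [ 0.6011 -0.3886  0.1188] move cm [-0.11 -0.25  5.17] turn 3.141
```

>>> carry_out(steps=[[255,-0.1,-0.1,2,0],[255,-0.1,-0.2,3.5,0],[255,-0.1,-0.25,4.2,0],[255,-0.1,-0.25,4.7,0],[255,-0.1,-0.25,5.0,0]])

```text
time: 25.35
ee_pos: [0.6043, -0.3949, 0.2266]
eef_rot: [-0.007, 1.0, 0.019, -0.003]
ft_force: [-0.4, 2.1, 3.8]
gripper_width: -0.0001
grasp_force: 1.6
```

>>> carry_out(steps=[[255,0,0,0.1,0],[255,0,0,0.2,0],[255,0,0,0.3,0],[255,0,0,0.3,0]])

```text
time: 25.75
ee_pos: [0.6044, -0.3956, 0.2241]
eef_rot: [-0.007, 1.0, 0.018, -0.003]
ft_force: [0.2, 2.3, 4.4]
gripper_width: 0.0001
grasp_force: 2.3
```

>>> carry_out(steps=[[255,0,0,0.1,0],[255,0,0,0.2,0],[255,0,0,0.2,0]])

```text
time: 26.05
ee_pos: [0.6045, -0.3956, 0.2238]
eef_rot: [-0.007, 1.0, 0.018, -0.003]
ft_force: [-2.6, 4.2, 12.5]
gripper_width: -0.0001
grasp_force: 6.0
```

>>> carry_out(steps=[[255,0,0,0.1,0],[255,0,0,0.1,0]])

```text
time: 26.25
ee_pos: [0.6047, -0.3955, 0.2236]
eef_rot: [-0.007, 1.0, 0.018, -0.002]
ft_force: [-1.7, 5.1, 15.4]
gripper_width: -0.0003
grasp_force: 7.6
```

>>> carry_out(steps=[[255,0,0,-2,0],[255,0,0,-5,0],[255,0,0,-8,0],[255,2,0,-9,0],[255,2,0,-9,0]])

```text
time: 26.75
ee_pos: [0.5839, -0.4002, 0.3129]
eef_rot: [-0.006, 1.0, 0.017, -0.003]
ft_force: [-0.5, -0.0, 0.1]
gripper_width: 0.0001
grasp_force: 0.0
```

```bash
python3 - <<'E'
from h import *
o,im,d=snap('scene','sc3'); st(o); P=cloud('scene',o,d);x,y,z=P[...,0],P[...,1],P[...,2]
v=im.max(2); m=(v<60)&(z>.03)&(z<.075)&(abs(x-.603)<.02)&(abs(y+.389)<.015); print('pad z',m.sum(),np.nanmedian(z[m]))
m=(z>.035)&(z<.06)&(x>.39)&(x<.43)&(y<-.15)&(y>-.33); q=P[m]; print(len(q),np.percentile(q,[2,50,98],axis=0))
rel(o,.372,-.241,.13,.014);rel(o,.372,-.241,.042,.014)
E
```

```text
t 26.75 pos [ 0.5839 -0.4002  0.3129] yaw -3.129597975728661 w 0.00011959015849384152 f [-0.5124 -0.0308  0.1109] g 0.0
pad z 76 0.04901649431320254
116 [[ 0.4172 -0.299   0.0406]
 [ 0.4237 -0.2402  0.0477]
 [ 0.4286 -0.1773  0.0542]]
grasp pt [ 0.583  -0.3951  0.158 ] move cm [20.9  15.55  3.43] turn 3.14
grasp pt [ 0.583  -0.3951  0.158 ] move cm [20.86 15.26 12.22] turn 3.14
```

>>> carry_out(steps=[[255,3.8,2.8,0,0],[255,7.6,5.6,0,0],[255,11.4,8.4,0,0],[255,15.2,11.3,0,0],[255,19,14.1,0,0]])

```text
time: 27.3
ee_pos: [0.3915, -0.2594, 0.3157]
eef_rot: [-0.007, 1.0, 0.019, -0.004]
ft_force: [-1.0, -0.5, 0.8]
gripper_width: 0.0001
grasp_force: 0.0
```

>>> carry_out(steps=[[255,1.9,1.3,2,0],[255,1.9,1.2,5,0],[255,1.9,1.2,8,0],[255,1.9,1.1,12,0],[255,1.9,1.1,12,0]])

```text
time: 27.8
ee_pos: [0.371, -0.2437, 0.1933]
eef_rot: [-0.007, 1.0, 0.022, -0.007]
ft_force: [-0.6, 0.8, 0.6]
gripper_width: 0.0001
grasp_force: 0.0
```

```bash
python3 - <<'E'
from h import *
tins('scene',x0=.45,x1=.67,y0=-.34,y1=-.13,zt=(.043,.055)); o=get_obs(); st(o)
rel(o,.605,-.239,.042,.014)
E
```

```text
blob [283. 221.] 426 ((566.73583984375, -175.23980712890625), (177.24623107910156, 36.169700622558594), 1.4721165895462036) 0.04571661912945435
blob [251. 223.] 482 ((572.4569702148438, -282.9074401855469), (95.89564514160156, 73.84923553466797), 0.24298667907714844) 0.04594454509635948
t 27.85 pos [ 0.3718 -0.2444  0.1954] yaw -3.127763650471759 w -5.3950680158437937e-05 f [-0.0028 -0.4336  0.6719] g 0.0
grasp pt [ 0.3698 -0.238   0.0405] move cm [-23.51  -0.41  -0.44] turn 3.141
```

Tins are in place, so I'll push slowly (1 to 1.5 cm per row).

>>> carry_out(steps=[[255,-1,0,0,0],[255,-2,0,0,0],[255,-3,0,0,0],[255,-4,0,0,0],[255,-5,0,0,0]])

```text
time: 28.35
ee_pos: [0.4238, -0.2451, 0.1979]
eef_rot: [-0.007, 1.0, 0.018, -0.004]
ft_force: [-3.9, -1.4, 1.9]
gripper_width: -0.0001
grasp_force: 1.8
```

>>> carry_out(steps=[[255,-1,0,0,0],[255,-2,0,0,0],[255,-3,0,0,0],[255,-4,0,0,0],[255,-5,0,0,0]])

```text
time: 28.85
ee_pos: [0.4736, -0.2441, 0.1967]
eef_rot: [-0.007, 1.0, 0.019, -0.004]
ft_force: [-3.2, -0.7, 3.5]
gripper_width: -0.0
grasp_force: 1.8
```

>>> carry_out(steps=[[255,-1,0,0,0],[255,-2,0,0,0],[255,-3,0,0,0],[255,-4,0,0,0],[255,-5,0,0,0]])

```text
time: 29.35
ee_pos: [0.5237, -0.2434, 0.1965]
eef_rot: [-0.007, 1.0, 0.019, -0.004]
ft_force: [-3.2, -0.1, 2.9]
gripper_width: 0.0001
grasp_force: 1.8
```

>>> carry_out(steps=[[255,-1,0,0,0],[255,-2,0,0,0],[255,-3,0,0,0],[255,-4,0,0,0],[255,-5,0,0,0]])

```text
time: 29.85
ee_pos: [0.5737, -0.2428, 0.1961]
eef_rot: [-0.007, 1.0, 0.019, -0.004]
ft_force: [-3.0, 0.7, 2.7]
gripper_width: 0.0004
grasp_force: 1.8
```

>>> carry_out(steps=[[255,-0.5,0,0,0],[255,-1,0,0,0],[255,-1.5,0,0,0],[255,-2,0,0,0],[255,-2.5,0,0,0]])

```text
time: 30.35
ee_pos: [0.5981, -0.2425, 0.196]
eef_rot: [-0.007, 1.0, 0.018, -0.004]
ft_force: [-3.7, 0.1, 1.8]
gripper_width: 0.0001
grasp_force: 1.5
```

>>> carry_out(steps=[[255,-0.3,0,0,0],[255,-0.6,0,0,0],[255,-0.9,0,0,0],[255,-0.9,0,0,0]])

```text
time: 30.75
ee_pos: [0.6045, -0.2423, 0.1957]
eef_rot: [-0.006, 1.0, 0.018, -0.007]
ft_force: [-13.7, -1.3, 8.8]
gripper_width: -0.0003
grasp_force: 6.5
```

```bash
python3 - <<'E'
from h import *
o,im,d=snap('side','s4'); st(o); P=cloud('side',o,d);hsv=cv2.cvtColor(im,cv2.COLOR_RGB2HSV); x,y,z=P[...,0],P[...,1],P[...,2]
m=(z>.066)&(z<.078)&(x>.5)&(x<.8)&(y<-.05)&(y>-.42)&(hsv[...,1]>110)&(hsv[...,0]<25); print(m.sum(),np.percentile(x[m],[2,50,98]))
E
```

```text
t 30.75 pos [ 0.6045 -0.2423  0.1957] yaw -3.1287210008868196 w -0.0003299106399203307 f [-13.6755  -1.2635   8.7503] g 6.541987583041191
154 [0.652  0.6571 0.6636]
```

>>> carry_out(steps=[[255,-0.2,0,0,0],[255,-0.2,0,0,0],[255,1,0,0,0],[255,4,0,0,0],[255,6,0,0,0]])

```text
time: 31.3
ee_pos: [0.5462, -0.2431, 0.1963]
eef_rot: [-0.007, 1.0, 0.018, -0.003]
ft_force: [-0.2, -0.4, 0.4]
gripper_width: 0.0004
grasp_force: 0.0
```

>>> carry_out(steps=[[255,0,0,-4,0],[255,0,0,-8,0],[255,2,0,-12,0],[255,6,0,-15,0],[255,6,0,-15,0]])

```text
time: 31.8
ee_pos: [0.4868, -0.2502, 0.3514]
eef_rot: [-0.006, 1.0, 0.016, -0.001]
ft_force: [0.6, 0.3, -0.2]
gripper_width: -0.0002
grasp_force: 0.0
```

```bash
python3 - <<'E'
from h import *
o,im,d=snap('side'); st(o); P=cloud('side',o,d);hsv=cv2.cvtColor(im,cv2.COLOR_RGB2HSV); x,y,z=P[...,0],P[...,1],P[...,2]
m=(z>.066)&(z<.078)&(x>.5)&(x<.8)&(y<-.05)&(y>-.42)&(hsv[...,1]>110)&(hsv[...,0]<25); print(m.sum(),np.percentile(x[m],[2,50,98]))
snap('scene','sc4')
E
```

```text
t 31.8 pos [ 0.4868 -0.2502  0.3514] yaw -3.12962246508386 w -0.0002035323961599742 f [ 0.6123  0.2679 -0.1685] g 0.0
189 [0.651  0.6578 0.6652]
```

View pics/sc4.png

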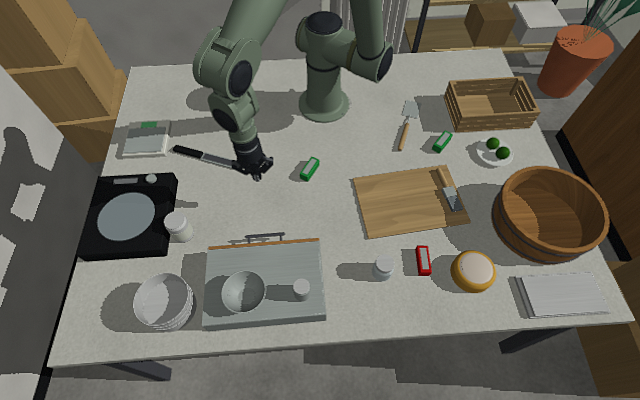

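The drawer is shut, with its front against the unit at (265,242). The board is empty and everything else is where it was.

```bash
python3 -c "
from cell import workorder
print(workorder.sign_off())"
```

```text
the job is handed in; nothing more can be done
None
```

All four tins lie flat in one layer in the drawer, the release lever was pressed to its stop, the drawer was pushed home, and the job is handed in at about 32 s on the robot's clock; the sign-off returned no verdict.

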